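Puff of air for the dusty wagon

ROBOT

A 6-joint arm with a two-finger parallel gripper is mounted at the origin on a cart in front of the work surface, level with it; the furniture and walls round the work are solid. World frame = base frame: x ahead of the robot, y to its left, z up, the work surface at z = 0. Lengths are in mm, angles in rad, forces in N, time in s.
With the tool pointing down it reaches from about 400 to 925 mm from the base axis. Payload 12.5 kg.
Tool frame: the origin (TCP) lies between the finger pads; the fingertips stand 25 mm ahead of it and the grasp point (between the pads) lies 6 mm ahead of it; z points along the fingers, y is the line along which they close (so a half turn about z gives the same grasp; the last joint's range is limited). The gripper opens to 95 mm and grips with 3 to 60 N. Pads are 20 mm wide; open, the fingers measure 119 mm over their backs; the gripper's body (75 mm by 180 mm) begins 59 mm behind the grasp point.
Start: joints at [-1.4, 0.491, 1.559, -0, 1.092, -0.106], TCP at [170.822, -601.219, 239.661] pointing down, gripper open.
Joint ranges: [-3.1, 3.1], [-0.84, 2.19], [0.05, 2.79], [-1.13, 4.28], [0.06, 2.93], [-2.69, 2.69]. Speed limits (rad/s): [2.22, 2.22, 2.79, 3.14, 3.14, 3.14].

INTERFACE

Orientations are given as [roll, pitch, yaw] about the fixed x, y, z axes, in that order (R = Rz(yaw) Ry(pitch) Rx(roll)).
In Python, from cell import state, read_camera, job_done, cut_out gives the robot as it stands. The module is installed in compiled form; this text tells all that it offers.
- The arm moves only by the tool jog_arm, never from a script. Its argument "motion" is a list of rows, each a list of 2 entries, a list of its own where there are three numbers: the shift along the tool's x, y, z in mm, then the turn about the tool's z in rad. A call has 1 to 5 rows; each row is the pose to reach, as a shift and turn from the pose commanded when the call began, along the tool's axes at that moment; what a row does not reach only later rows make up. A row lasts 1/10 s, in which the tool goes at most 50 mm and 8.59 degrees, less where a joint would pass 70% of its speed; a pose out of reach is approached as far as the arm can. A call with a gripper value outside its range is refused whole. "grip" is the closure, from 0 (fully open) to 1 (shut), set as the call begins (left out, the last holds). The fingers move at their own pace and stop on an object; the grip force is fixed at half the most. Time passes only in rows, so rows that repeat a pose let the fingers close. It gives the time, the measured TCP pose, the force, the opening and the grip force at its end, in the units of the state.
- state(): the state, without advancing time (a new reading comes with each control period).
- read_camera(name): name is "scene" or "top"; returns a dict with "img" (480x640x3 uint8, blue, green, red), "vertical_fov" (degrees; the focal length in pixels is half the picture's height over the tangent of half this angle, whatever the lens; pixels are square), "cx", "cy" (the principal point, pixels), "extrinsics" (4x4, takes a point from camera to world coordinates). Camera axes: x right, y up, looking along -z (the intrinsics and any distortion apply to the point x, -y, -z); pixel columns grow to the right and rows downward; lengths in mm; the calibration is good to about 2 mm. A picture is of the moment at which its call begins. There is no depth.
- job_done(): hands the job in; it is judged then, once.
Trained networks look in a picture, given as the dict that the camera call returned (one of the last four; its "shot" number tells which), for a name from the list of things; names that differ only in an ending like _2 or _b are one class to them, and where a whole thing is asked for, a point or a joint stands for the part that bears it (a point fixed in the world has none). Each returns a list of dicts, best first, with "p" (0 to 1); they miss things now and then, are a little off and sometimes report something else, mostly with a low value. They report only what shows in the picture. A call takes as long as a camera call.
- cut_out(name, picture): "region" (480x640 bool, what is visible of it) and "box" ([left, top, right, bottom] in pixels, round what is visible of it).
The state is a dict: "t": time; "joints": joint angles; "qvel": joint speeds; "tau": joint torques, N m; "eef_pos": TCP position; "tcp_rot": TCP orientation; "ft_force": force on the tool from outside, world axes, zero at the start; "moment": the same for the moment, N m; "opening": opening from 0.0 (shut) to 1.0 (fully open); "grip_force": force on a finger pad.
Only numpy, scipy, OpenCV 4.12 (cv2) and the standard library are available. Lean on these libraries where they do the work, as an engineer would, in place of code of your own. Each camera call takes 0.05 s, during which the arm holds its last target. There are 200 camera calls.

TASK

The white model wagon is dusty. Press the white cap of the blue air-duster can, the one whose red straw points at the wagon, straight and fully down for a moment (half a second is enough), then let it spring back up and move clear. Do not press the cap of the red lacquer can, and do not disturb the wagon.

Things in the scene. Friction and masses are not known exactly. Their poses are not given: they have to be found in the camera images.
- air_cap_top (a point): centre of the flat round top (33 mm across) of the white sprung cap on the blue air-duster can; 150 mm above the bench when up. The can (49 mm across, white band) is clamped in a fixed 70 x 70 mm steel foot screwed to the bench and does not move. The point's z axis points up, its -x axis to the front, where a thin red straw (3 mm) leaves the cap just under its top and slopes down, ending 62 mm in front of the cap's centre and 73 mm above the bench
- air_cap (a joint): travel of the white cap in m: 0 is up (rest), grows as it is pressed straight down, 0.008 is the stop; it counts as fully down from 0.005. A spring returns it: about 2.5 N starts it, about 8 N holds it at the stop
- lacquer_cap (a joint): travel of the black cap on the red lacquer can (yellow band, no straw), a can of the same shape, size and spring in its own fixed foot elsewhere on the bench: 0 is up, 0.008 is the stop; must stay up
- wagon: white loose model railway wagon, 14 x 70 x 32 mm, long side along its y axis, standing on its wheels on the bench about 85 mm in front of the blue can's centre, its broad side to the can; origin at the centre of its underside, z up

How it is judged:
By the outcome, as a careful person would: the job done as asked, in the order asked, and still so for the second after the job is handed in, with the robot touching nothing.
It also fails if it takes over 30 s, if anything falls off the work surface, if the arm or the gripper's body presses on something with over 40 N, if the wrist force passes 120 N, or if a joint passes its speed limit or range.

## Working session

There is one attempt and no reset: what is moved stays moved. The work goes in short steps, Python scripts to look and compute and a tool call to move; the robot and the scene stay as the last step left them, time stands still between calls to the robot, and variables do not carry over. Pictures are saved under pics/ and viewed, at most 10 in all, crops included, and the job is handed in when it is done.

Besides the shell and the picture viewer there is one more tool, called after "Request:" as name(argument=value, ...), one argument or row to a line, values as JSON. jog_arm: Moves the arm, as the interface text tells. Its arguments: {"type":"object","properties":{"motion":{"type":"array"},"grip":{"type":"number"}},"required":["motion"]}

```bash
mkdir -p pics
cat > h.py <<'E'
import numpy as np,cv2
from cell import *
def ray(c,u,v):
    f=240/np.tan(np.radians(c["vertical_fov"])/2);E=np.array(c["extrinsics"])
    d=E[:3,:3]@np.array([(u-c["cx"])/f,-(v-c["cy"])/f,-1]);return E[:3,3],d/np.linalg.norm(d)
def atz(c,u,v,z):
    o,d=ray(c,u,v);return (o+d*(z-o[2])/d[2]).round(1)
def proj(c,p):
    f=240/np.tan(np.radians(c["vertical_fov"])/2);E=np.array(c["extrinsics"])
    q=E[:3,:3].T@(np.array(p)-E[:3,3]);return c["cx"]-f*q[0]/q[2],c["cy"]+f*q[1]/q[2]
E
python3 - <<'E'
from h import *
print(state())
for n in("scene","top"):
    c=read_camera(n);cv2.imwrite(f"pics/{n}1.png",c["img"])
    print(n,{k:v for k,v in c.items() if k!="img"})
    for t in("air_cap_top","air_cap","lacquer_cap","wagon"):
        for r in cut_out(t,c)[:3]:
            ys,xs=np.nonzero(r["region"]);print(t,r["p"],r["box"],xs.mean().round(1),ys.mean().round(1),atz(c,xs.mean(),ys.mean(),150 if "cap" in t else 32))
E
```

```text
{'t': 0.0, 'joints': array([-1.39958784e+00,  4.91567392e-01,  1.55945189e+00,  2.61528217e-05,
        1.09167936e+00, -1.05567465e-01]), 'qvel': array([ 1.13888337e-03, -1.13321181e-03,  1.15057007e-03,  6.71361175e-05,
        8.41445296e-04,  8.55995153e-05]), 'tau': array([-2.65271214e-03, -6.12648296e+01, -2.58182555e+01,  6.91968645e-02,
        4.81958874e-02, -9.67027700e-05]), 'eef_pos': array([ 170.79556411, -600.99052903,  239.05602177]), 'tcp_rot': array([-3.14049526e+00, -1.39605731e-04,  2.76763805e-01]), 'ft_force': array([0.71704697, 0.44175958, 1.02375924]), 'moment': array([ 0.02734604, -0.01116239, -0.00297726]), 'grip_force': 0.0, 'opening': 1.0018001466196482}
scene {'vertical_fov': 57.309697231699346, 'cx': 321.2215943713581, 'cy': 244.55589855270924, 'extrinsics': array([[-5.89622877e-01,  4.52675468e-01, -6.68901924e-01,
        -1.43679327e+02],
       [-8.07632156e-01, -3.39333588e-01,  4.82268614e-01,
         3.43688960e+02],
       [-8.66971958e-03,  8.24583311e-01,  5.65674110e-01,
         6.03860722e+02],
       [ 0.00000000e+00,  0.00000000e+00,  0.0
[... 416 characters left out ...]
895, 'cy': 245.3564706460352, 'extrinsics': array([[-1.06103847e-02,  9.98201387e-01, -5.90034863e-02,
         3.81129470e+02],
       [-9.99883597e-01, -9.94426607e-03,  1.15716799e-02,
        -7.10469744e+01],
       [ 1.09641206e-02,  5.91193981e-02,  9.98190706e-01,
         1.08922434e+03],
       [ 0.00000000e+00,  0.00000000e+00,  0.00000000e+00,
         1.00000000e+00]]), 'shot': 2}
air_cap_top 0.6 [216.6, 222.3, 238.6, 248.6] 228.0 236.4 [453.8  80.1 150. ]
air_cap 0.61 [217.9, 225.3, 239.1, 255.9] 227.9 236.9 [453.   80.2 150. ]
lacquer_cap 0.83 [341.4, 228.5, 361.6, 247.5] 350.9 233.8 [ 456.2 -133.   150. ]
wagon 0.65 [224.5, 280.6, 255.3, 291.0] 239.8 284.9 [368.4  76.2  32. ]
```

Run:
```python
import cv2,numpy as np
a=cv2.imread("pics/scene1.png");b=cv2.imread("pics/top1.png")
cv2.imwrite("pics/c1.png",np.hstack([cv2.resize(a[200:400,160:360],(400,400),interpolation=2),cv2.resize(b[180:330,190:340],(400,400),interpolation=2)]))
```

```text
(no output)
```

View pics/scene1.png

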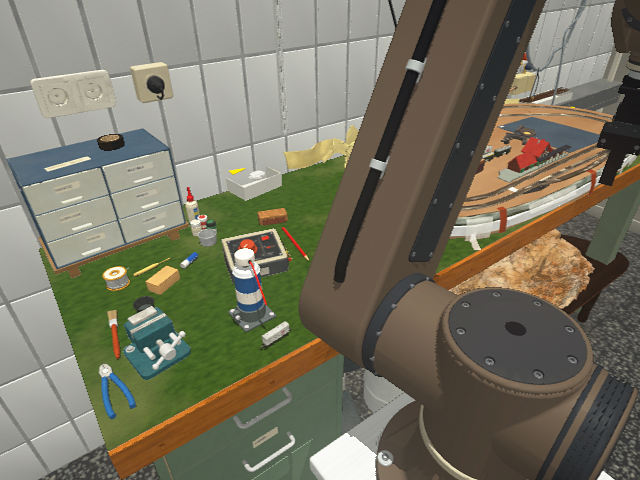

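View pics/top1.png

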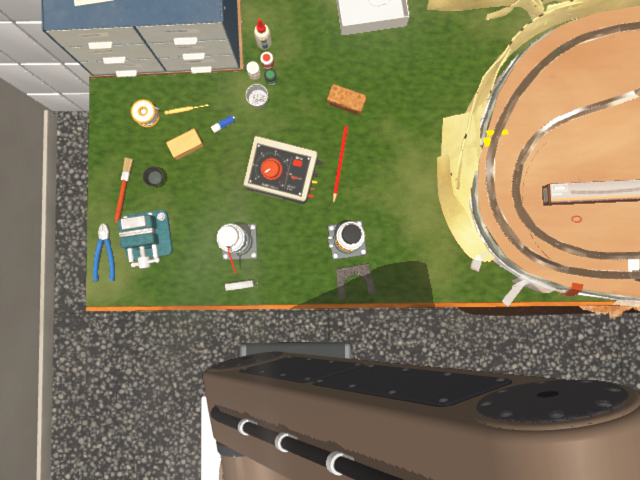

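View pics/c1.png

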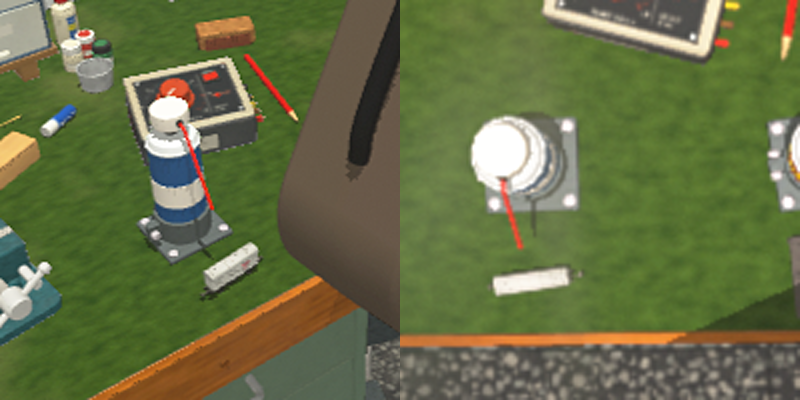

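The scene view shows the blue can, white band, at about (248,285), its cap top near (244,252), and the straw pointing to the wagon at (275,334). In the top view the white cap is at about (228,238), the wagon at (240,285), and the black-capped lacquer can at (350,235). The scene network's "lacquer_cap" hit is actually the air can.

Run:
```python
from h import *
s=read_camera("scene");t=read_camera("top")
print("scene captop",atz(s,244,252,150),"top captop",atz(t,228.3,237.5,150),"foot top",atz(t,239.5,241.9,8))
o1,d1=ray(s,244,252);o2,d2=ray(t,228.3,237.5)
k=np.linalg.lstsq(np.c_[d1,-d2],o2-o1,rcond=None)[0];print("tri",o1+k[0]*d1,o2+k[1]*d2)
print("wagon",atz(t,239.8,285.5,30),"lacq",atz(t,350,235,150))
im=cv2.resize(t["img"][205:305,190:290],(500,500),interpolation=cv2.INTER_NEAREST)
im2=cv2.resize(s["img"][230:350,200:320],(300,500)[::1] if 0 else (500,500),interpolation=cv2.INTER_NEAREST)
P=atz(t,228.3,237.5,150)
th=np.linspace(0,2*np.pi,60)
def dr(im,c,u0,v0,k,p,col=(255,0,255)):
    u,v=proj(c,p);cv2.circle(im,(int((u-u0+.5)*k),int((v-v0+.5)*k)),1,col,-1)
for a in th:
    for im_,c,u0,v0,k in((im,t,190,205,5),(im2,s,200,230,500/120)):
        dr(im_,c,u0,v0,k,P+16.5*np.array([np.cos(a),np.sin(a),0]))
        dr(im_,c,u0,v0,k,[P[0],P[1],0]+24.5*np.array([np.cos(a),np.sin(a),0]),(0,255,255))
cv2.imwrite("pics/ov.png",cv2.resize(np.hstack([im2,im]),(800,400)))
```

```text
scene captop [456.8  81.1 150. ] top captop [451.9  79.6 150. ] foot top [453.6  80.1   8. ]
tri [453.64021224  82.46383774 152.39573806] [451.75336589  79.27791993 151.7427341 ]
wagon [367.2  76.5  30. ] lacq [ 454.2 -131.4  150. ]
```

View pics/ov.png

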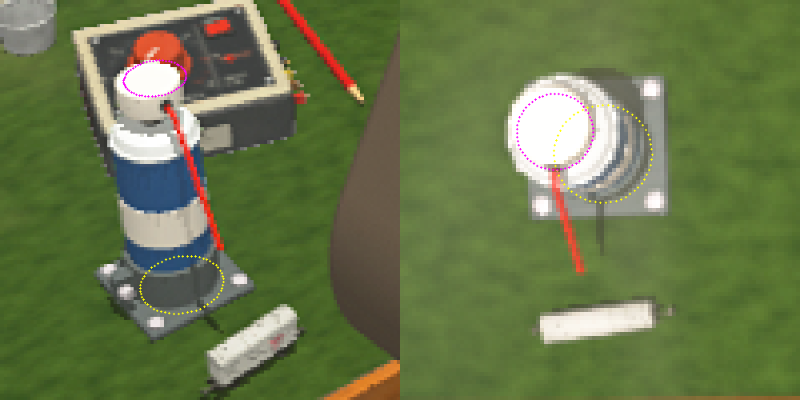

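Both views agree: the cap is at (453.5, 80.5, 150), 86 mm from the wagon. I'll approach in an arc at a safe height with the fingers shut.

Request:
jog_arm(
  motion=[
    [[35,-24,-5],0],
    [[75,-52,-10],0],
    [[115,-80,-15],0],
    [[155,-108,-20],0],
    [[195,-136,-20],0],
  ],
  grip=1,
)

```text
t: 1.1
eef_pos: [322.2, -415.7, 260.4]
tcp_rot: [3.14, -0.0, 0.276]
ft_force: [0.2, -0.4, -0.1]
opening: 0.637
grip_force: 0.0
```

Request:
jog_arm(
  motion=[
    [[37,-30,0],0],
    [[72,-62,0],0],
    [[104,-97,0],0],
    [[125,-135,0],0],
    [[135,-175,0],0],
  ],
)

```text
t: 1.6
eef_pos: [404.1, -210.1, 259.6]
tcp_rot: [3.141, -0.0, 0.278]
ft_force: [1.1, -0.3, -1.2]
opening: 0.214
grip_force: 0.0
```

Request:
jog_arm(
  motion=[
    [[20,-42,0],0],
    [[40,-84,0],0],
    [[60,-126,0],0],
    [[80,-168,0],0],
    [[100,-209,0],0],
  ],
)

```text
t: 2.1
eef_pos: [442.3, 18.4, 260.0]
tcp_rot: [3.141, -0.001, 0.277]
ft_force: [0.9, -0.4, -0.3]
opening: 0.007
grip_force: 0.0
```

Request:
jog_arm(
  motion=[
    [[16,-34,10],0],
    [[28,-58,30],0],
    [[28,-58,55],0],
    [[28,-58,65],0],
    [[28,-58,65],0],
  ],
)

```text
t: 2.6
eef_pos: [453.0, 79.7, 193.8]
tcp_rot: [-3.141, 0.002, 0.277]
ft_force: [-0.8, -0.7, 0.8]
opening: 0.006
grip_force: 0.0
```

Run:
```python
from h import *
S=state();print(S["eef_pos"],S["tcp_rot"],S["opening"],S["ft_force"])
s=read_camera("scene");t=read_camera("top")
p=S["eef_pos"]-[0,0,25];print(proj(s,p),proj(t,p))
a=s["img"][190:310,185:305];b=t["img"][170:290,180:300]
cv2.imwrite("pics/near.png",cv2.resize(np.hstack([a,b]),(800,400),interpolation=2))
```

```text
[453.01386692  79.73615405 193.81611382] [-3.14115405e+00  2.29305409e-03  2.76706990e-01] 0.006240593886619838 [-0.81157725 -0.71101484  0.76416815]
(np.float64(244.542569268251), np.float64(244.0181382668164)) (np.float64(226.41256410684292), np.float64(236.02174854895577))
```

View pics/near.png

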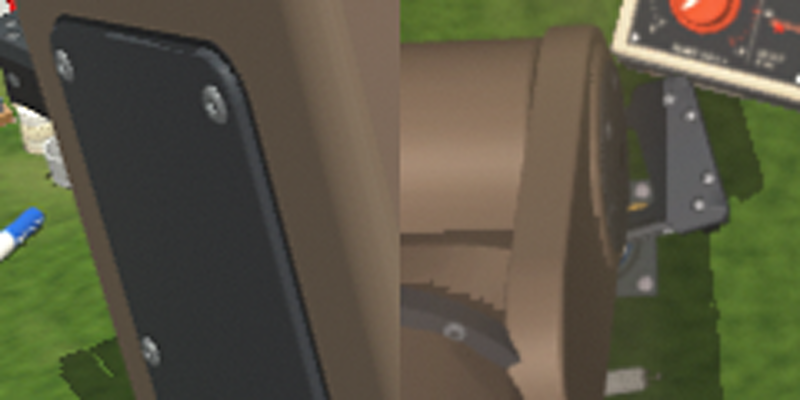

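The arm hides the cap in both views, with the finger tips about 19 mm above it. I'll descend by force feedback instead.

Request:
jog_arm(
  motion=[
    [[0,0,10],0],
    [[0,0,16],0],
    [[0,0,19],0],
    [[0,0,21],0],
    [[0,0,21],0],
  ],
)

```text
t: 3.2
eef_pos: [453.4, 79.7, 173.6]
tcp_rot: [3.141, 0.0, 0.277]
ft_force: [-1.3, -2.2, 3.5]
opening: 0.002
grip_force: 1.7
```

Request:
jog_arm(
  motion=[
    [[0,0,2],0],
    [[0,0,4],0],
    [[0,0,6],0],
    [[0,0,6],0],
    [[0,0,6],0],
  ],
)

```text
t: 3.7
eef_pos: [453.4, 79.8, 167.8]
tcp_rot: [3.141, -0.0, 0.277]
ft_force: [-2.9, -3.2, 6.9]
opening: 0.006
grip_force: 3.7
```

Request:
jog_arm(
  motion=[
    [[0,0,1],0],
    [[0,0,1.5],0],
    [[0,0,1.5],0],
    [[0,0,1.5],0],
    [[0,0,1.5],0],
  ],
)

```text
t: 4.2
eef_pos: [453.5, 79.8, 167.1]
tcp_rot: [3.141, -0.001, 0.277]
ft_force: [-5.5, -3.9, 18.8]
opening: 0.002
grip_force: 9.6
```

Request:
jog_arm(
  motion=[
    [[0,0,0],0],
    [[0,0,0],0],
    [[0,0,0],0],
    [[0,0,0],0],
    [[0,0,0],0],
  ],
)

```text
t: 4.7
eef_pos: [453.4, 79.8, 167.1]
tcp_rot: [3.141, -0.001, 0.277]
ft_force: [-5.6, -3.2, 19.8]
opening: 0.005
grip_force: 9.6
```

The cap reached its stop and was held there for over 0.5 s. Now straight up and back.

Request:
jog_arm(
  motion=[
    [[0,0,-6],0],
    [[0,0,-16],0],
    [[0,0,-40],0],
    [[0,0,-70],0],
    [[0,0,-95],0],
  ],
)

```text
t: 5.2
eef_pos: [453.5, 80.1, 262.7]
tcp_rot: [-3.142, -0.001, 0.277]
ft_force: [-0.1, 0.3, 0.1]
opening: 0.004
grip_force: 0.0
```

Request:
jog_arm(
  motion=[
    [[-18,38,0],0],
    [[-38,80,0],0],
    [[-58,122,0],0],
    [[-78,164,0],0],
    [[-98,205,0],0],
  ],
)

```text
t: 5.7
eef_pos: [414.7, -145.7, 261.5]
tcp_rot: [3.141, -0.001, 0.277]
ft_force: [1.4, -0.4, -0.4]
opening: 0.007
grip_force: 0.0
```

Request:
jog_arm(
  motion=[
    [[-7,38,0],0],
    [[-22,78,0],0],
    [[-50,115,0],0],
    [[-80,150,0],0],
    [[-80,150,0],0],
  ],
)

```text
t: 6.2
eef_pos: [377.7, -314.1, 261.1]
tcp_rot: [3.141, -0.0, 0.272]
ft_force: [1.6, -0.2, 0.7]
opening: 0.003
grip_force: 0.0
```

Run:
```python
from h import *
S=state();print(S["t"],S["eef_pos"],S["ft_force"])
s=read_camera("scene");t=read_camera("top")
a=s["img"][230:350,200:320];b=t["img"][205:305,190:290]
cv2.imwrite("pics/end.png",np.hstack([cv2.resize(a,(400,400)),cv2.resize(b,(400,400))]))
old=cv2.imread("pics/top1.png")[205:305,190:290];print(cv2.absdiff(old,b).max(2)[60:90].max(), (cv2.absdiff(old,b).max(2)>25).sum())
```

```text
6.2 [ 377.71175585 -314.08920681  261.08441597] [ 1.6059225  -0.17863856  0.72182607]
99 2550
```

View pics/end.png

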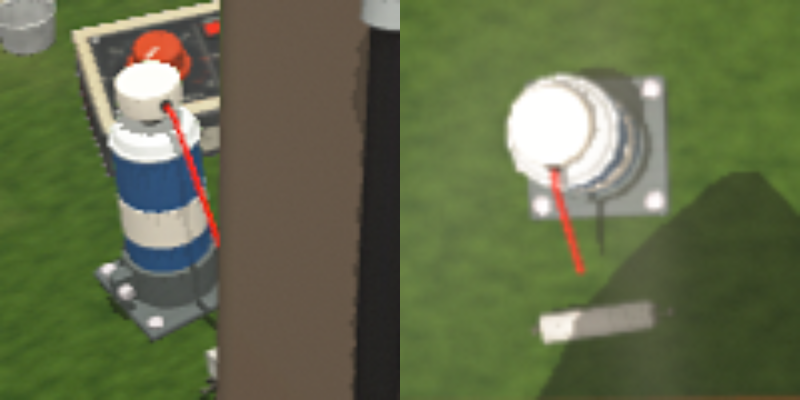

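The cap is back up, and the wagon stands where it was (the only change there is the arm's shadow). The arm is clear, so I'm handing in.

```bash
python3 -c "
from cell import *
print(job_done())"
```

```text
the job is handed in; nothing more can be done
None
```

I pressed the blue can's cap down to its stop, held it for over half a second and let it spring back up; the wagon and the lacquer can were not touched, and the job is handed in.

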